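# Switch on the warmer under the cup

## Robot

A 6-joint arm with a two-finger parallel gripper is mounted at the origin on the work surface. World frame = base frame: x ahead of the robot, y to its left, z up, the work surface at z = 0. Lengths are in m, angles in rad, forces in N, time in s.
With the tool pointing down it reaches from about 0.35 to 0.775 m from the base axis. Payload 5.5 kg.
Tool frame: the origin (TCP) lies between the finger pads; the fingertips stand 22 mm ahead of it and the grasp point (between the pads) lies 3 mm ahead of it; z points along the fingers, y is the line along which they close (so a half turn about z gives the same grasp; the last joint's range is limited). The gripper opens to 85 mm and grips with 20 to 120 N. Pads are 22 mm wide; open, the fingers measure 114 mm over their backs; the gripper's body (76 mm by 85 mm) begins 54 mm behind the grasp point. The pads swing forward as they close: fully open they stand 13 mm farther back than shut.
Start: joints at [-1.301, 0.313, 0.046, 1.304, 0, 1.431], TCP at [0.229, -0.527, 0.231] pointing down, gripper open.
Joint ranges: [-2.76, 2.76], [-0.86, 1.69], [-1.03, 1.26], [-2.2, 2.34], [-1.47, 1.5], [-3.14, 3.14]. Speed limits (rad/s): [2.57, 2.57, 3.14, 3.14, 3.14, 3.14].

## Interface

Orientations are given as a unit quaternion [w, x, y, z].
In Python, from workcell import env, vision, hand_in gives the robot as it stands (env), with the cameras (vision) and the job as plain functions.
- The arm moves only by the tool move_tool, called in YAML: its name, and indented under it one key for each argument. Schema: {"type":"object","properties":{"ticks":{"type":"array","items":{"type":"array","items":{"type":"array","items":{"type":"number"},"minItems":6,"maxItems":6},"minItems":1,"maxItems":8},"minItems":1,"maxItems":1},"jaw":{"type":"number"},"grip_force":{"type":"number"},"only":{"type":"string"},"quiet":{"type":"boolean"},"lines":{"type":"string"}},"required":["ticks"],"additionalProperties":false}. ticks is a list that holds a single list of rows (three levels of brackets), with 1 to 8 rows, each of 6 numbers: dx, dy, dz in m, then a rotation vector rx, ry, rz in rad; each row is the pose to reach, as a shift and turn from the pose commanded when the call began, along the tool's axes at that moment; what a row does not reach only later rows make up. A row lasts 1/8 s, in which the tool goes at most 0.0625 m and 0.188 rad, less where a joint would pass 70% of its speed; a pose out of reach is approached as far as the arm can. jaw is the finger opening in m, set as the call begins (left out keeps the last). The fingers move at their own pace and stop on an object; grip_force is the grip in N (left out, the last holds). Time passes only in rows, so rows that do not move let the fingers close. The tool returns the time, the measured TCP pose, the force, the opening and the grip force at its end. only (a regular expression) keeps the lines of the reply that match it, lines (a string "A,B") keeps lines A to B, and quiet returns only ok. Input that does not fit is refused with a message, and nothing moves.
- env.get_state(): the state, without advancing time (a new reading comes with each control period).
- vision.read_camera(name): name is "side" or "top"; returns a dict with "image" (420x560x3 uint8, red, green, blue), "K" (3x3 intrinsics, pixels), "D" ([k1, k2, p1, p2, k3] as OpenCV has them; the pictures are not rectified), "R" (3x3) and "t" (3): a world point X has camera coordinates R X + t. Camera axes: x right, y down, z forward; pixel columns grow to the right and rows downward; lengths in m; the calibration is good to about 2 mm. A picture is of the moment at which its call begins. There is no depth.
- hand_in(): hands the job in; it is judged then, once.
The state is a dict: "clock": time; "joint_pos": joint angles; "qvel": joint speeds; "tau": joint torques, N m; "tcp_pos": TCP position; "orientation": TCP orientation; "wrist_force": force on the tool from outside, world axes, zero at the start; "ft_torque": the same for the moment, N m; "finger_gap": finger opening in m; "grip_force": force on a finger pad.
Only numpy, scipy, OpenCV 4.12 (cv2) and the standard library are available. Lean on these libraries where they do the work, as an engineer would, in place of code of your own. Each camera call takes 0.05 s, during which the arm holds its last target. There are 200 camera calls.

## Task

Two identical cup warmers stand on the coffee table, both switched off. Switch on the one that has a cup standing on its plate, by flipping its toggle past the centre so that it snaps over towards the plate; leave the other warmer off and the cup standing on its plate, undisturbed.

Things in the scene. Friction and masses are not known exactly. Their poses are not given: they have to be found in the camera images.
- warmer: Black cup warmer, fixed: a control box 75 (x) by 90 (y) by 45 mm high, joined to a round steel-topped plate 132 mm across, 22 mm high, centred 115 mm along +x. The one with the cup on its plate. Origin: on the table straight below the toggle's pivot, in the middle of the box's underside; +x points to the plate, z up.
- toggle (a joint): Switch of the warmer with the cup: metal bat on the middle of the box, pivot 45 mm above the table, 45 mm long, 8 mm thick at foot, 14 near tip. 0 = off, leaning 0.4 rad from upright, away from the plate; 0.4 = upright; 0.8 = on, leaning to the plate. A spring holds it at either end (about 2 N at 25 mm above the pivot); past upright it snaps over by itself.
- spare_toggle (a joint): Switch of the other warmer, same shape, values and spring as the first. That warmer is identical but its plate is empty; it stands on the other side of the robot's x axis, at least 260 mm away between box centres.
- cup: Plain blue-green ceramic cup, open at the top, 74 mm across the rim and 85 mm high, loose, standing in the middle of the warmer's plate (rim 107 mm above the table). Origin: centre of its underside; z up.

How it is judged:
By the outcome, as a careful person would: the job done as asked, in the order asked, and still so for the second after the job is handed in, with the robot touching nothing.
It also fails if it takes over 26 s, if anything falls off the work surface, if the arm or the gripper's body presses on something with over 40 N, if the wrist force passes 120 N, or if a joint passes its speed limit or range.

## Working session

There is one attempt and no reset: what is moved stays moved. The work goes in short steps, Python scripts to look and compute and a tool call to move; the robot and the scene stay as the last step left them, time stands still between calls to the robot, and variables do not carry over. Pictures are saved under pics/ and viewed, at most 10 in all, crops included, and the job is handed in when it is done.

```bash
ls; mkdir -p pics
```

Run:
```python
from workcell import env, vision, hand_in
import cv2
for n in("top","side"):
    c=vision.read_camera(n); cv2.imwrite(f"pics/{n}0.png",c["image"][:,:,::-1]); print(n,c["K"],c["D"],c["R"],c["t"])
s=env.get_state();print(s["tcp_pos"],s["orientation"],s["clock"])
```

```text
pics
workcell.py
top [[411.7518962    0.         285.70402455]
 [  0.         411.7518962  207.86647164]
 [  0.           0.           1.        ]] [-0.02408647  0.          0.          0.          0.        ] [[-0.01571471 -0.9990868   0.03973174]
 [-0.9882075   0.00946592 -0.15282782]
 [ 0.15231216 -0.04166485 -0.98745382]] [-0.00727904  0.57243021  0.66047424]
side [[505.89237875   0.         276.82506088]
 [  0.         505.89237875 207.76158154]
 [  0.           0.           1.        ]] [-0.09639892  0.          0.          0.          0.        ] [[-0.88053978 -0.47367559 -0.01676703]
 [-0.30038083  0.58505877 -0.75331108]
 [ 0.36663477 -0.65828388 -0.65745059]] [0.49311515 0.20202054 0.83995862]
[ 0.22896365 -0.52693498  0.23008491] [-8.37856385e-04  9.79074860e-01  2.03498680e-01 -5.90293590e-05] 0.1
```

View pics/top0.png

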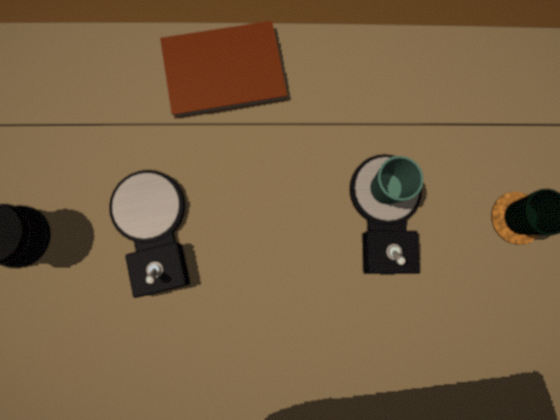

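View pics/side0.png

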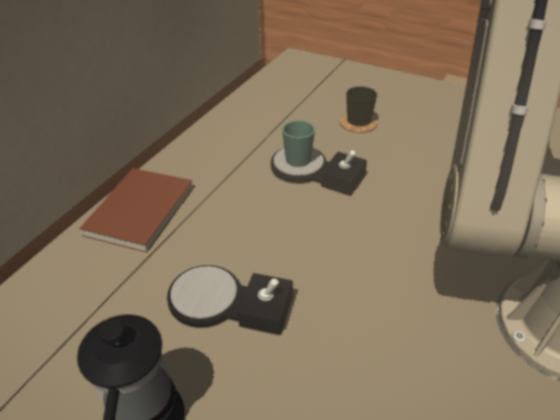

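The top view shows the cup (400,180) on the right-hand warmer, with its toggle foot at about (394,252) and tip at (401,261). The side view shows the same toggle with its foot at (345,164) and tip at (351,155). The left-hand warmer's plate is empty.

Create h.py:
```python
import numpy as np,cv2
def und(c,p): return cv2.undistortPoints(np.array([[p]],float),c["K"],c["D"])[0,0]
def ray(c,p): 
    d=c["R"].T@np.r_[und(c,p),1]; return -c["R"].T@c["t"],d
def plane(c,p,z):
    o,d=ray(c,p); return o+d*(z-o[2])/d[2]
def tri(a,pa,b,pb):
    P=lambda c:np.c_[c["R"],c["t"]]
    X=cv2.triangulatePoints(P(a),P(b),und(a,pa),und(b,pb))[:,0]; return X[:3]/X[3]
def proj(c,X): return cv2.projectPoints(np.array([X],float),cv2.Rodrigues(c["R"])[0],c["t"],c["K"],c["D"])[0][0,0]
```

Run:
```python
from workcell import env, vision, hand_in
from h import *
T=vision.read_camera("top");S=vision.read_camera("side")
def crop(c,x,y,w,h,k): return cv2.resize(c["image"][y:y+h,x:x+w,::-1],None,fx=k,fy=k,interpolation=cv2.INTER_CUBIC)
a=crop(T,340,145,100,140,4);b=crop(S,260,115,110,140,4)[:560]
im=np.zeros((560,800,3),np.uint8);im[:,:400]=a;im[:,400:]=b[:,40:440]
cv2.imwrite("pics/crops.png",im)
# plate: steel mask; box: dark mask
for n,c,(x,y,w,h) in(("top",T,(340,145,100,140)),("side",S,(265,115,110,80))):
    g=c["image"].astype(int);m=np.zeros(g.shape[:2],np.uint8);m[y:y+h,x:x+w]=(g.max(2)<45)[y:y+h,x:x+w]
    m=cv2.morphologyEx(m,cv2.MORPH_OPEN,np.ones((15,15) if n=="top" else (9,9)))
    for k in cv2.findContours(m,0,2)[0]: print(n,cv2.minAreaRect(k),cv2.boxPoints(cv2.minAreaRect(k)).tolist())
for z in(.022,.045):
    print(z,plane(T,(387,188),z),plane(T,(394,252),z))
print("foot",tri(T,(394,252),S,(345,164)),"tip",tri(T,(401.5,261),S,(351,154)))
```

```text
top ((390.0, 246.5), (51.0, 54.0), 90.0) [[363.0, 221.0], [417.0, 221.0], [417.0, 272.0], [363.0, 272.0]]
0.022 [ 0.61014018 -0.19848841  0.022     ] [ 0.49535313 -0.20483578  0.022     ]
0.045 [ 0.60548953 -0.19165479  0.045     ] [ 0.49437971 -0.19779882  0.045     ]
foot [ 0.49391867 -0.19737695  0.04687906] tip [ 0.48008798 -0.19860357  0.07765116]
```

View pics/crops.png

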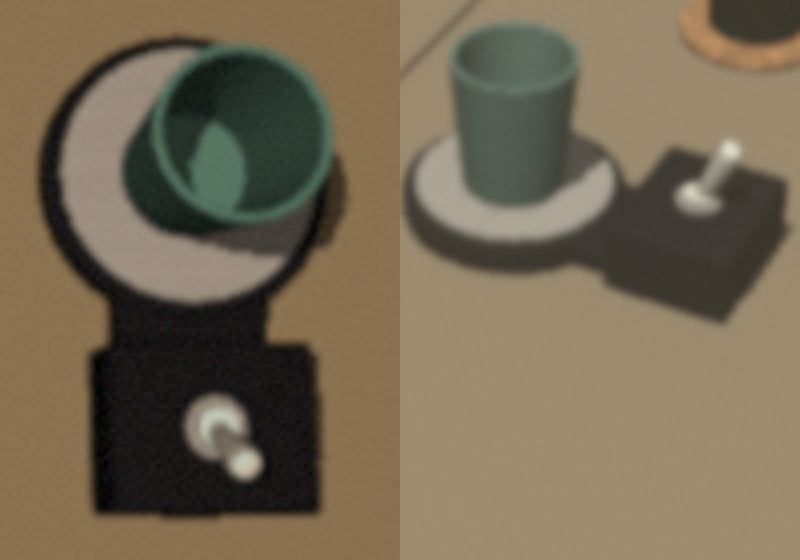

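Run:
```python
from workcell import env, vision, hand_in
from h import *
T=vision.read_camera("top");S=vision.read_camera("side")
print("foot",tri(T,(393.75,251.2),S,(345,164.5)),"tip",tri(T,(401.2,260.5),S,(353,152)))
print("rim",tri(T,(400.5,178.5),S,(298.7,130)),"plate",plane(T,(388,188),.022))
```

```text
foot [ 0.49473039 -0.19787549  0.0449069 ] tip [ 0.47829477 -0.19697827  0.08440204]
rim [ 0.60914387 -0.19758286  0.10221611] plate [ 0.61012738 -0.20031349  0.022     ]
```

move_tool:
  ticks:
    - [[0.05,-0.033,0,0,0,0.1],[0.10,-0.067,0,0,0,0.2],[0.15,-0.10,0,0,0,0.3],[0.20,-0.134,0,0,0,0.41],[0.25,-0.167,0,0,0,0.41],[0.29,-0.195,0,0,0,0.41],[0.325,-0.218,0,0,0,0.41],[0.325,-0.218,0,0,0,0.41]]
  jaw: 0
  grip_force: 20

```text
clock: 1.3
tcp_pos: [0.4413, -0.1958, 0.231]
orientation: [-0.0, 1.0, 0.002, 0.0]
wrist_force: [-0.5, -0.8, -0.9]
finger_gap: 0.0002
grip_force: 0.0
```

```bash
python3 -c "
from workcell import env, vision, hand_in
from scipy.spatial.transform import Rotation as R
s=env.get_state();print(s['tcp_pos'],s['clock'],s['finger_gap']);print(R.from_quat(s['orientation'],scalar_first=True).as_matrix().round(3))"
```

```text
[ 0.44130205 -0.19580265  0.23099496] 1.3 0.0001510431741764477
[[ 1.     0.005  0.   ]
 [ 0.005 -1.     0.   ]
 [ 0.    -0.    -1.   ]]
```

The foot, tip and rim heights (45, 84 and 102 mm) and the 115 mm foot-to-plate distance all match the description. Next I descend behind the toggle.

move_tool:
  ticks:
    - [[0,0.002,0.05,0,0,0],[0,0.002,0.10,0,0,0],[0,0.002,0.13,0,0,0],[0,0.002,0.142,0,0,0],[0,0.002,0.142,0,0,0]]

```text
clock: 1.92
tcp_pos: [0.4399, -0.2005, 0.0888]
orientation: [-0.0, 1.0, -0.001, -0.0]
wrist_force: [-0.3, 0.0, -0.3]
finger_gap: 0.0
grip_force: 0.0
```

Run:
```python
from workcell import env, vision, hand_in
from h import *
im=np.hstack([cv2.resize(vision.read_camera(n)["image"][y:y+150,x:x+130,::-1],None,fx=3,fy=3) for n,x,y in(("top",330,140),("side",260,80))])
cv2.imwrite("pics/pre.png",im)
```

```text
(no output)
```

View pics/pre.png

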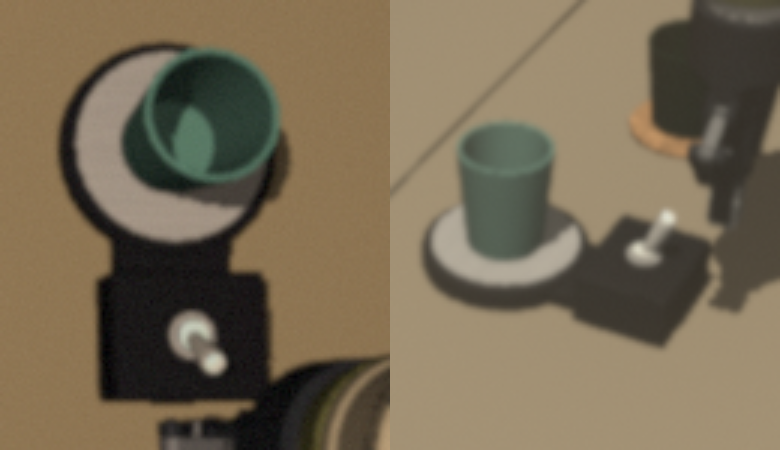

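The fingers stand closed just behind the toggle, in line with it, and the cup is untouched. Now I push towards the plate.

move_tool:
  ticks:
    - [[0.01,-0.002,0,0,0,0],[0.017,-0.002,0,0,0,0],[0.024,-0.002,0,0,0,0],[0.031,-0.002,0,0,0,0],[0.037,-0.002,0,0,0,0],[0.042,-0.002,0,0,0,0],[0.046,-0.002,0,0,0,0],[0.046,-0.002,0,0,0,0]]

```text
clock: 3.02
tcp_pos: [0.4865, -0.1981, 0.0889]
orientation: [0.0, 1.0, -0.0, -0.0]
wrist_force: [-0.3, -0.1, -0.6]
finger_gap: 0.0005
grip_force: 0.0
```

move_tool:
  ticks:
    - [[-0.01,0,0,0,0,0],[-0.03,0,0,0,0,0],[-0.046,0,0,0,0,0],[-0.046,0,-0.04,0,0,0],[-0.046,0,-0.09,0,0,0],[-0.046,0,-0.14,0,0,0],[-0.046,0,-0.14,0,0,0]]

```text
clock: 3.9
tcp_pos: [0.4418, -0.1994, 0.2332]
orientation: [0.002, 1.0, -0.0, 0.003]
wrist_force: [0.3, -0.6, -0.1]
finger_gap: -0.0003
grip_force: 0.0
```

Run:
```python
from workcell import env, vision, hand_in
from h import *
im=np.hstack([cv2.resize(vision.read_camera(n)["image"][y:y+150,x:x+130,::-1],None,fx=3,fy=3) for n,x,y in(("top",330,140),("side",260,80))])
cv2.imwrite("pics/post.png",im)
```

```text
(no output)
```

View pics/post.png

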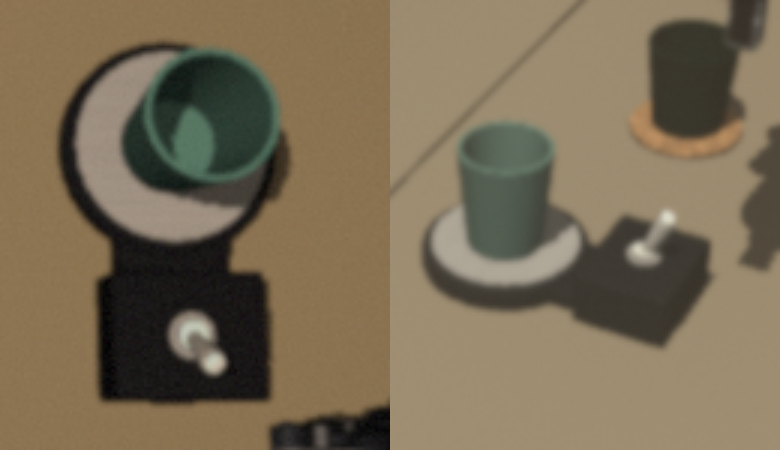

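The toggle fell back to off (tip still towards the robot), and the cup is unmoved. The push was too short, so I'll go down again, push further and look before withdrawing.

move_tool:
  ticks:
    - [[0,0,0.05,0,0,0],[0,0,0.10,0,0,0],[0,0,0.13,0,0,0],[0,0,0.144,0,0,0],[0,0,0.144,0,0,0]]

```text
clock: 4.62
tcp_pos: [0.4392, -0.1974, 0.0837]
orientation: [-0.001, 1.0, -0.0, -0.001]
wrist_force: [0.5, -0.5, 0.5]
finger_gap: 0.0
grip_force: 0.0
```

move_tool:
  ticks:
    - [[0.012,0,0,0,0,0],[0.024,0,0,0,0,0],[0.034,0,0,0,0,0],[0.042,0,0,0,0,0],[0.046,0,0,0,0,0]]

```text
clock: 5.25
tcp_pos: [0.4902, -0.1991, 0.0888]
orientation: [0.001, 1.0, 0.0, 0.004]
wrist_force: [0.2, 2.0, 18.0]
finger_gap: -0.0002
grip_force: 8.6
```

Run:
```python
from workcell import env, vision, hand_in
from h import *
im=np.hstack([cv2.resize(vision.read_camera(n)["image"][y:y+150,x:x+130,::-1],None,fx=3,fy=3) for n,x,y in(("top",330,140),("side",260,80))])
cv2.imwrite("pics/push.png",im)
```

```text
(no output)
```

View pics/push.png

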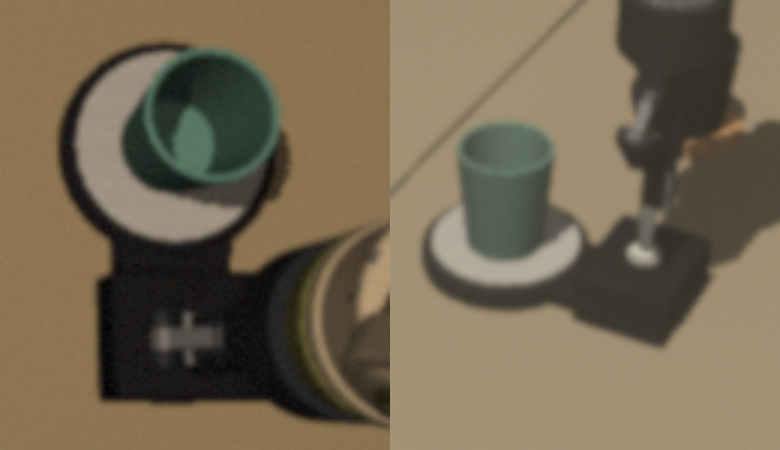

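The bat is now about upright and the fingers are against it, but there is an 18 N upward force. I'll look closer before going on.

Run:
```python
from workcell import env, vision, hand_in
from h import *
C={n:vision.read_camera(n) for n in("top","side")}
s=env.get_state();print(s["tcp_pos"],s["wrist_force"],s["ft_torque"],s["finger_gap"],s["grip_force"],s["clock"])
im=np.hstack([cv2.resize(C[n]["image"][y:y+60,x:x+40,::-1],None,fx=9,fy=9,interpolation=cv2.INTER_CUBIC) for n,x,y in(("top",372,220),("side",330,115))])
im=cv2.convertScaleAbs(im,alpha=2)
p=s["tcp_pos"];
for i,(n,x,y) in enumerate((("top",372,220),("side",330,115))):
    for dx,col in((0,(0,0,255)),(.011,(0,255,0)),(-.011,(255,0,0))):
        q=(proj(C[n],p+[dx,0,-.022])-[x,y])*9+[i*360,0]; cv2.circle(im,tuple(int(v) for v in q),4,col,-1)
cv2.imwrite("pics/zoom.png",im)
```

```text
[ 0.49059437 -0.19910439  0.08879797] [-0.28499223  1.91747897 16.58814046] [ 0.55693265 -0.17591841  0.00979985] -0.00014435284691015598 8.307072732513916 5.45
```

View pics/zoom.png

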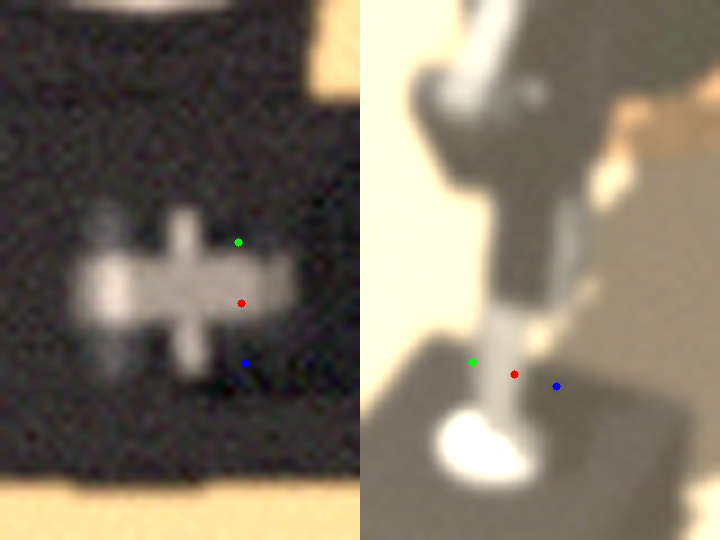

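The zoom shows the visible fingertip end at (520,305), about 8 px above the nominal tip (515,375). So the fingertips end near z = 0.08 and sit on top of the upright bat. I'll lift off, go back and push again with the tool lower.

move_tool:
  ticks:
    - [[0,0,-0.02,0,0,0],[0,0,-0.04,0,0,0],[-0.03,0,-0.04,0,0,0],[-0.052,0,-0.03,0,0,0],[-0.052,0,0,0,0,0],[-0.052,0,0.014,0,0,0],[-0.052,0,0.014,0,0,0]]

```text
clock: 6.32
tcp_pos: [0.4342, -0.1976, 0.0703]
orientation: [-0.0, 1.0, 0.0, -0.001]
wrist_force: [-0.1, 0.6, -0.1]
finger_gap: 0.0
grip_force: 0.0
```

Run:
```python
from workcell import env, vision, hand_in
from h import *
C={n:vision.read_camera(n) for n in("top","side")}
s=env.get_state();p=s["tcp_pos"]
im=np.hstack([cv2.resize(C[n]["image"][y:y+90,x:x+60,::-1],None,fx=6,fy=6,interpolation=cv2.INTER_CUBIC) for n,x,y in(("top",365,215),("side",330,95))])
im=cv2.convertScaleAbs(im,alpha=2)
for i,(n,x,y) in enumerate((("top",365,215),("side",330,95))):
    for dx,col in((0,(0,0,255)),(.011,(0,255,0)),(-.011,(255,0,0))):
        q=(proj(C[n],p+[dx,0,-.022])-[x,y])*6+[i*360,0]; cv2.circle(im,tuple(int(v) for v in q),4,col,-1)
cv2.imwrite("pics/zoom2.png",im)
```

```text
(no output)
```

View pics/zoom2.png

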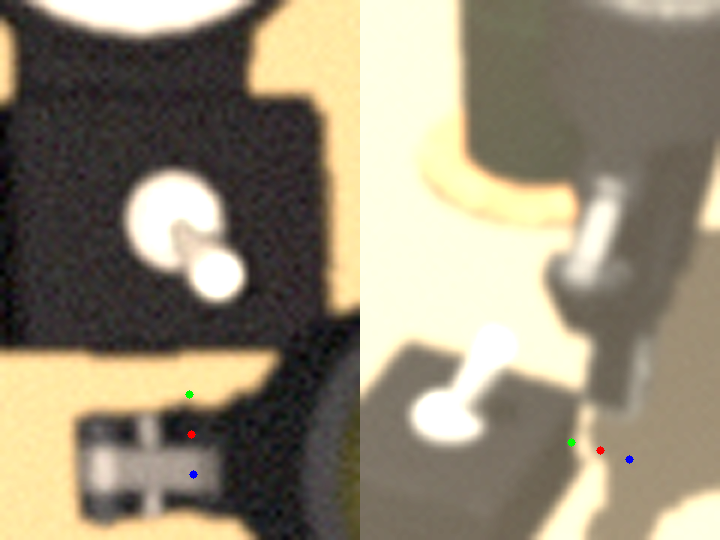

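The toggle is off, and the real fingertip (610,408) is at about z = 0.06, now well below the bat's tip. I'll push in stages and watch the force.

move_tool:
  ticks:
    - [[0.015,0,0,0,0,0],[0.03,0,0,0,0,0],[0.038,0,0,0,0,0],[0.043,0,0,0,0,0],[0.046,0,0,0,0,0],[0.048,0,0,0,0,0],[0.048,0,0,0,0,0]]

```text
clock: 7.3
tcp_pos: [0.4823, -0.198, 0.0709]
orientation: [0.0, 1.0, -0.0, 0.0]
wrist_force: [0.1, -0.7, -0.3]
finger_gap: 0.0001
grip_force: 0.0
```

Run:
```python
from workcell import env, vision, hand_in
from h import *
C={n:vision.read_camera(n) for n in("top","side")}
s=env.get_state();print(s["tcp_pos"],s["wrist_force"])
im=np.hstack([cv2.resize(C[n]["image"][y:y+90,x:x+60,::-1],None,fx=6,fy=6,interpolation=cv2.INTER_CUBIC) for n,x,y in(("top",365,215),("side",315,95))])
cv2.imwrite("pics/push2.png",cv2.convertScaleAbs(im,alpha=2))
```

```text
[ 0.48219407 -0.19800972  0.07091579] [ 0.01363653 -0.09717318 -0.46156128]
```

View pics/push2.png

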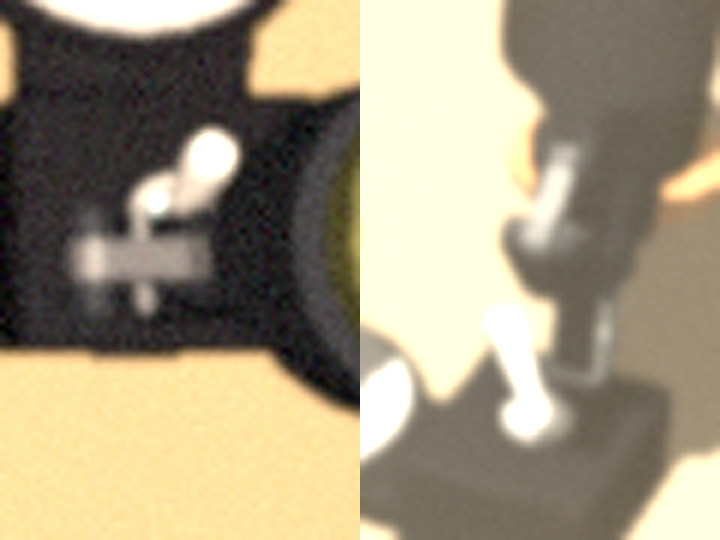

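The toggle has snapped over: the bat leans towards the plate in both views (tip at (210,155) in the top crop, (505,320) in the side crop), with no contact force. I'll back off, rise and check.

move_tool:
  ticks:
    - [[-0.01,0,0,0,0,0],[-0.03,0,0,0,0,0],[-0.055,0,0,0,0,0],[-0.06,0,-0.04,0,0,0],[-0.06,0,-0.09,0,0,0],[-0.06,0,-0.14,0,0,0],[-0.06,0,-0.14,0,0,0]]

```text
clock: 8.28
tcp_pos: [0.4238, -0.1994, 0.215]
orientation: [0.002, 1.0, -0.0, 0.003]
wrist_force: [-0.6, 0.2, -0.4]
finger_gap: 0.0
grip_force: 0.0
```

Run:
```python
from workcell import env, vision, hand_in
from h import *
a=cv2.resize(vision.read_camera("top")["image"][140:290,100:440,::-1],None,fx=1.3,fy=1.3)
b=cv2.resize(vision.read_camera("side")["image"][100:340,150:380,::-1],None,fx=1.4,fy=1.4)
im=np.zeros((340,800,3),np.uint8);im[:a.shape[0],:a.shape[1]]=a;im[:b.shape[0],460:460+b.shape[1]]=b
cv2.imwrite("pics/final.png",cv2.convertScaleAbs(im,alpha=1.6))
```

```text
(no output)
```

View pics/final.png

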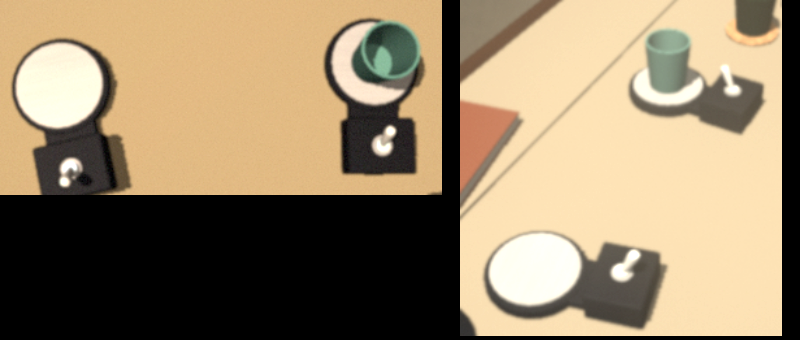

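The toggle of the warmer with the cup stays on (tip at (390,130), towards the plate). The other toggle is still off, the cup stands where it was, and the arm is clear.

```bash
python3 -c "
from workcell import env, vision, hand_in
print(hand_in())"
```

```text
the job is handed in; nothing more can be done
None
```

The warmer with the cup is switched on, the other is still off, the cup is standing undisturbed on its plate, and the job was handed in at about 8.4 s; it took three pushes, the first two too high to flip the toggle and the second pressing down on it at about 18 N.

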